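Clear the viewing mat and present the ball tray

ROBOT

A 6-joint arm with a two-finger parallel gripper is mounted at the origin on the work surface. World frame = base frame: x ahead of the robot, y to its left, z up, the work surface at z = 0. Lengths are in m, angles in rad, forces in N, time in s.
With the tool pointing down it reaches from about 0.35 to 0.975 m from the base axis. Payload 7.1 kg.
Tool frame: the origin (TCP) lies on the centre line of the jaws, within the pads' length; the fingertips stand r.nose_length ahead of it and the grasp point (between the pads) lies 2 mm behind it (r.nose_length is the distance from the TCP to the fingertips, in m); z points along the fingers, y is the line along which they close (so a half turn about z gives the same grasp; the last joint's range is limited). The gripper opens to 88 mm and grips with 3 to 60 N. Pads are 20 mm wide; open, the fingers measure 115 mm over their backs; the gripper's body (75 mm by 178 mm) begins 61 mm behind the grasp point.
Start: joints at [-1.331, 0.423, 1.63, -0, 1.089, -0.019], TCP at [0.16, -0.604, 0.24] pointing down, gripper open.
Joint ranges: [-3, 3], [-0.9, 2.11], [0.09, 2.58], [-1.31, 4.45], [0.11, 2.69], [-2.54, 2.54]. Speed limits (rad/s): [2.39, 2.39, 3.01, 3.14, 3.14, 3.14].

INTERFACE

Orientations are given as a 3x3 rotation matrix whose columns are the frame's x, y, z axes.
In Python, from workcell import r, ik, cams, sign_off gives the robot as it stands. Calls block until the motion is done:
- r.reach(position, orientation): joint-space move of the TCP to a pose.
- r.movel(position, rotation=None, velocity=0.15): straight line of the TCP; rotation=None keeps the orientation; velocity is the mean speed in m/s.
- r.movej(angles): joint-space move.
- r.open_jaws() and r.close(force=None): open the fingers fully, or close them until they stop; force is the grip in N (None keeps the last).
- r.pause(seconds).
- ik(position, orientation): joint angles nearest the present ones, or None.
- cams.grab_frame(name): name is "side" or "top"; returns the picture (480x640x3 uint8, blue, green, red); there is no depth.
- cams.camera_model(name): a dict with "vfov" (degrees; the focal length in pixels is half the picture's height over the tangent of half this angle, whatever the lens; pixels are square), "cx", "cy" (the principal point, pixels), "R" (3x3) and "t" (3): a world point X has camera coordinates R X + t. Camera axes: x right, y down, z forward; pixel columns grow to the right and rows downward; lengths in m; the calibration is good to about 2 mm. A picture is of the moment at which its call begins. camera_model takes no time and is no camera call.
A pose or a line that the arm cannot do raises r.Unreachable and nothing moves.
- sign_off(): hands the job in; it is judged then, once.
Readings, each from a call of its own:
- r.get_t(): time.
- r.get_joint_pos(): joint angles.
- r.get_dq(): joint speeds.
- r.get_tau(): joint torques, N m.
- r.get_position(): TCP position.
- r.get_orientation(): TCP orientation.
- r.get_contact_force(): force on the tool from outside, world axes, zero at the start.
- r.get_wrist_torque(): the same for the moment, N m.
- r.get_gripper_width(): finger opening in m.
- r.get_gripper_force(): force on a finger pad.
Only numpy, scipy, OpenCV 4.12 (cv2) and the standard library are available. Lean on these libraries where they do the work, as an engineer would, in place of code of your own. Each camera call takes 0.05 s, during which the arm holds its last target. There are 200 camera calls.

TASK

Clear the steel smoother off the green mat: take it by its red grip, slide its blade fully home into the slot of the dark wooden block, and let go. Then pick up the tray that carries the white ball, keep it level so that the ball never leaves its pocket, and hold it level and still about ten centimetres above the middle of the mat; finish while still holding it there in the gripper, and leave everything else where it stands.

Things in the scene. Friction and masses are not known exactly. Their poses are not given: they have to be found in the camera images.
- mat: Dark green flat mat, fixed to the table, 200 (x) x 160 (y) x 3 mm thick. Origin at the centre of its underside, on the table; its top is 3 mm above the origin.
- smoother: Smoother lying flat on the mat, about 160 g: steel blade 120 (x) x 60 (y) x 3 mm with a raised red grip bar. Origin: centre of the blade's underside, z up. Grip bar: x -58 to +8 mm (middle x = -25), 20 mm wide in y, z 33 to 55 mm, on two thin posts; pinch it across y from above. The bare front (+x) part of the blade goes into the slot, nose first.
- smoother_nose (a point): Middle of the blade's front edge, at the underside: 60 mm along +x from the smoother's origin. Axes as the smoother's.
- block: Dark wooden slotted block, fixed to the table. Origin on the table under its middle; +x is the way a blade slides in, away from the robot. A flat sill 6 mm high spans x -80 to +70, y +-58 mm. On it, x +15 to +70, stands the housing (top z = 30 mm) with a level slot. Blade home: it lies on the sill, the smoother's origin at block x = +2 mm, the grip outside, before the housing.
- slot_mouth (a point): Middle of the slot's mouth at the slot floor (block x = +15, y = 0, z = 6 mm), axes as the block's. The slot is 68 mm wide in y, 8 mm high (block z 6 to 14) and 47 mm deep to its end wall. Low brass guides 8 mm high on the sill flare outwards from the mouth, back to block x = -16 mm.
- slot_end (a point): Middle of the slot's end wall at the slot floor (block x = +62, y = 0, z = 6 mm). Axes as the block's.
- tray: The light wooden tray that carries the ball, about 180 g: plate 150 (x) x 80 (y) x 12 mm. Origin: centre of its underside, z up. Its handle is an upright wooden fin in the middle, 44 mm long in x, 14 mm thick in y, z 12 to 74 mm; pinch it across y from above. A round pocket 28 mm across and 4 mm deep at each end (x = +50 and -50 mm); the ball lies in the one at +x.
- pocket (a point): Where the ball's centre is when it sits in the middle of its pocket: tray x = +50, y = 0, z = 20.5 mm. Axes as the tray's.
- ball_center (a point): Centre of the white ceramic ball, 25 mm across, 30 g. It lies loose in the tray's pocket and can roll about 5 mm to each side there.
- spare_tray: A second tray of the same make without a ball. Leave it. Origin and axes as for the tray.
- calculator: Black desk calculator, 130 x 75 x 14 mm, lying flat. Leave it.
- tape: Yellow roll of tape lying flat, 90 mm across, 24 mm high. Leave it. Origin at its underside.
- jar: Small amber glass jar with a black cap, 60 mm across, 65 mm high. Leave it. Origin at its underside.
- tile: Blue ceramic tile, 90 x 90 x 9 mm, lying flat. Leave it.
- brush: Flat brush lying on the table. Leave it.
- dish: White ceramic dish, 84 mm across, 30 mm high. Leave it. Origin at its underside.

How it is judged:
By the outcome, as a careful person would: the job done as asked, in the order asked, and still so for the second after the job is handed in, while the arm keeps its last pose, push and grip.
It also fails if it takes over 61 s, if anything falls off the work surface, if the arm or the gripper's body presses on something with over 40 N, if the wrist force passes 120 N, or if a joint passes its speed limit or range.

## Working session

There is one attempt and no reset: what is moved stays moved. The work goes in short steps, each a Python script; the robot and the scene stay as the last script left them, time stands still between calls to the robot, and variables do not carry over. Pictures are saved under pics/ and viewed, at most 10 in all, crops included, and the job is handed in when it is done.

```bash
mkdir -p pics
python3 - <<'E'
from workcell import r,cams
import cv2
for n in("top","side"):
    cv2.imwrite(f"pics/{n}0.png",cams.grab_frame(n)); m=cams.camera_model(n); print(n,m)
print(r.nose_length,r.get_t(),r.get_orientation())
E
```

```text
top {'vfov': 55.2734143677953, 'cx': 316.056292598086, 'cy': 236.22661282478563, 'R': array([[-0.02957608, -0.99953226,  0.00777957],
       [-0.99276798,  0.02846821, -0.11662464],
       [ 0.11634862, -0.01117261, -0.99314559]]), 't': array([0.02824594, 0.55343858, 1.24569866])}
side {'vfov': 50.66872209141063, 'cx': 320.6249589821757, 'cy': 237.7266061221491, 'R': array([[-0.97122924, -0.23793407, -0.01005661],
       [-0.1524483 ,  0.6536153 , -0.74131408],
       [ 0.18295703, -0.7184528 , -0.67108293]]), 't': array([0.54625824, 0.14351193, 1.17169047])}
0.017 0.1 [[ 9.66692513e-01  2.55940317e-01 -3.71917422e-04]
 [ 2.55940587e-01 -9.66691604e-01  1.32646735e-03]
 [-2.00329752e-05 -1.37747482e-03 -9.99999051e-01]]
```

View pics/top0.png

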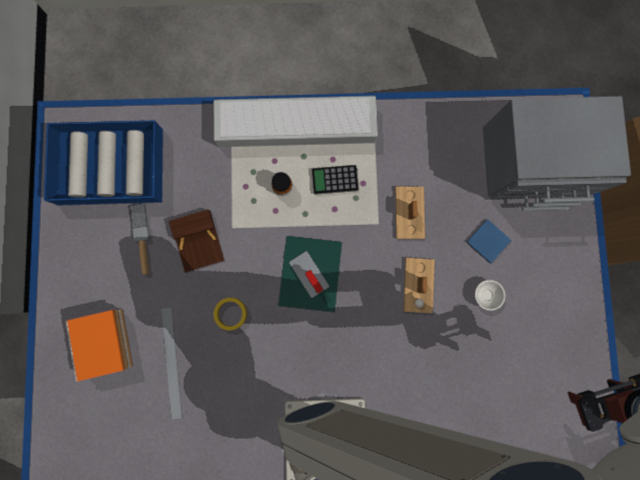

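View pics/side0.png

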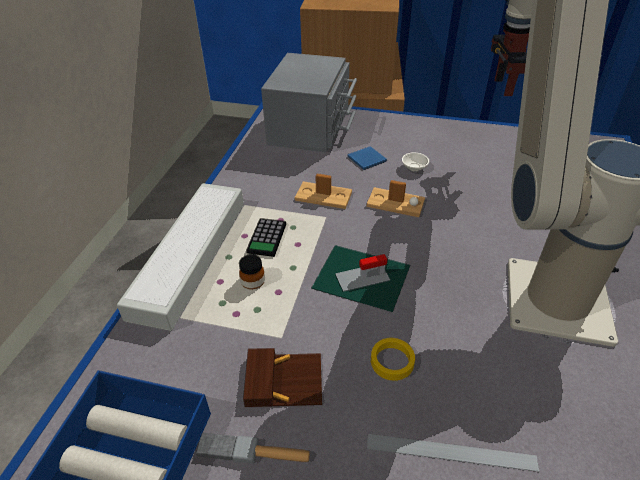

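Top view: the mat is centred near (310,273), with the smoother at (310,274) and its red grip at (314,282). The block is near (196,240) and the ball tray near (420,286), ball at about (420,304). The spare tray is near (409,212). I'll enlarge both views.

Run:
```python
import cv2
a=cv2.imread("pics/top0.png")[195:325,160:445]; b=cv2.imread("pics/side0.png")[165:415,235:435]
a=cv2.resize(a,None,fx=2.8,fy=2.8,interpolation=cv2.INTER_CUBIC);a=cv2.convertScaleAbs(a,alpha=1.6)
b=cv2.resize(b,None,fx=2.4,fy=2.4,interpolation=cv2.INTER_CUBIC);b=cv2.convertScaleAbs(b,alpha=1.6)
cv2.imwrite("pics/ta.png",a);cv2.imwrite("pics/sa.png",b)
```

```text
(no output)
```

View pics/ta.png

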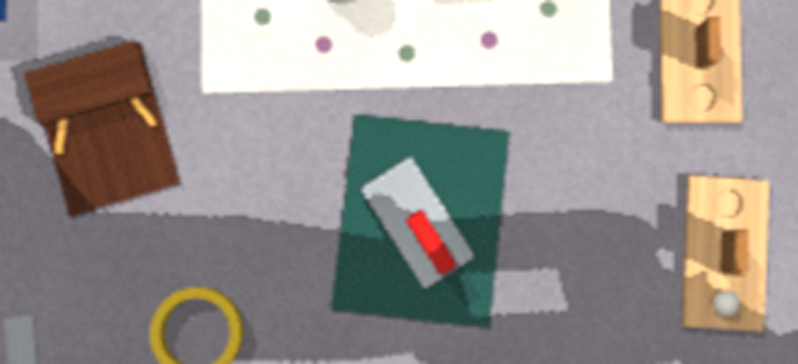

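View pics/sa.png

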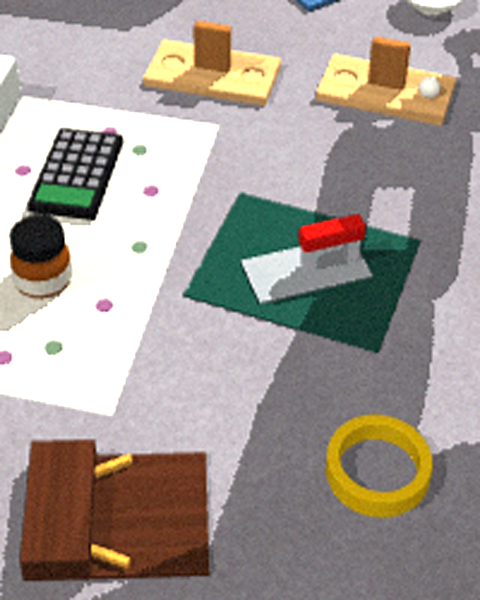

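Enlarged views: the corners of the mat, blade, block and tray can all be read. The grip is at the blade's near-right end with the nose pointing far-left, and the ball is at the tray's robot-side end. I'll fit planar poses to both views.

```bash
cat > h.py <<'E'
import numpy as np
from workcell import r,ik,cams,sign_off
from scipy.optimize import least_squares
M={n:cams.camera_model(n) for n in("top","side")}
def proj(n,X):
    m=M[n];f=240/np.tan(np.radians(m["vfov"]/2));c=np.asarray(X)@m["R"].T+m["t"]
    return c[:,:2]/c[:,2:]*f+[m["cx"],m["cy"]]
def world(p,X):
    c,s=np.cos(p[2]),np.sin(p[2]);X=np.asarray(X,float)
    return np.c_[p[0]+c*X[:,0]-s*X[:,1],p[1]+s*X[:,0]+c*X[:,1],X[:,2]]
def fit(obs,p0):
    """obs: {cam: rows of u,v,x,y,z (object, metres, z world)} -> planar pose"""
    g=lambda p:np.concatenate([(proj(n,world(p,np.array(o)[:,2:]))-np.array(o)[:,:2]).ravel() for n,o in obs.items()])
    s=least_squares(g,p0,loss="soft_l1",f_scale=.7)
    return s.x,g(s.x).reshape(-1,2)
def down(yaw):
    """tool pointing down, tool x along yaw"""
    c,s=np.cos(yaw),np.sin(yaw);return np.array([[c,s,0],[s,-c,0],[0,0,-1.]])
E
python3 - <<'E'
from h import *
def T(L):return [((u+.5)/2.8-.5+160,(v+.5)/2.8-.5+195,x/1e3,y/1e3,z/1e3) for u,v,x,y,z in L]
def S(L):return [((u+.5)/2.4-.5+235,(v+.5)/2.4-.5+165,x/1e3,y/1e3,z/1e3) for u,v,x,y,z in L]
O=dict(
mat=(T([(355,115,100,80,3),(508,131,100,-80,3),(490,327,-100,-80,3),(332,310,-100,80,3)]),
 S([(184,296,100,80,3),(240,194,100,-80,3),(419,240,-100,-80,3),(378,351,-100,80,3)]),[.55,0,0]),
smoother=(T([(361,190,60,30,6),(410,157,60,-30,6),(428,288,-60,30,6),(473,259,-60,-30,6),(408,220,8,10,58),(426,210,8,-10,58)]),
 S([(262,303,60,30,6),(242,260,60,-30,6),(373,272,-60,30,6)]),[.55,0,.5]),
block=(T([(25,71,70,58,30),(138,42,70,-58,30),(180,185,-80,-58,6),(70,216,-80,58,6),(151,93,15,-58,30)]),
 S([(32,441,70,-58,30),(96,440,15,-58,30),(207,452,-80,-58,6)]),[.6,.3,.3]),
tray=(T([(763,332,75,40,12),(684,327,75,-40,12),(688,175,-75,-40,12),(769,180,-75,40,12),(726,303,50,0,20.5)]),
 S([(329,54,-75,40,12),(317,100,-75,-40,12),(458,80,75,40,12),(443,115,75,-40,12)]),[.5,-.3,3.14]))
for k,(t,s,p0) in O.items():
    for o in({"top":t},{"side":s},{"top":t,"side":s}):
        p,e=fit(o,p0);print(k,p.round(4),"rms px",np.sqrt((e**2).mean()).round(2),np.abs(e).max().round(2))
E
```

```text
mat [ 0.4528  0.0315 -0.1341] rms px 0.42 0.7
mat [ 0.4527  0.0315 -0.1345] rms px 0.45 0.61
mat [ 0.4528  0.0315 -0.1342] rms px 0.44 0.71
smoother [0.4492 0.0336 0.5524] rms px 0.69 1.5
smoother [0.4497 0.0326 0.5728] rms px 0.3 0.47
smoother [0.4493 0.0333 0.56  ] rms px 0.62 1.69
block [0.5577 0.3494 0.2492] rms px 0.33 0.66
block [0.5564 0.35   0.2715] rms px 0.14 0.27
block [0.5575 0.3497 0.2557] rms px 0.37 0.68
tray [ 0.4106 -0.2723  3.0519] rms px 0.26 0.35
tray [ 0.4106 -0.2696  3.0903] rms px 1.14 1.59
tray [ 0.4104 -0.2721  3.0571] rms px 0.91 2.73
```

```bash
cat >> h.py <<'E'
SM=np.array([.4495,.0330,.562]);BL=np.array([.5573,.3497,.2535]);TR=np.array([.4106,-.2720,3.056]);MAT=np.array([.4528,.0315])
def at(p,x,z,y=0):
    return np.r_[world(p,[[x,y,0]])[0][:2],z]
def stat(s=""):
    print(s,"t",round(r.get_t(),2),"p",np.round(r.get_position(),4),"F",np.round(r.get_contact_force(),1),"w",round(r.get_gripper_width(),4))
E
python3 - <<'E'
from h import *
import cv2
g=at(SM,-.025,.043)
r.reach(g+[0,0,.12],down(SM[2]));stat("above")
r.movel(g,velocity=.12);stat("down")
r.close(40);stat("closed")
r.movel(g+[0,0,.004],velocity=.03)
r.movel(g+[0,0,.14],velocity=.15);stat("up")
b=at(BL,-.105,.14)
r.movel(b,down(BL[2]),velocity=.2);stat("at block")
a=cams.grab_frame("top")[180:330,120:320];c=cams.grab_frame("side")[280:430,220:420]
cv2.imwrite("pics/g1.png",np.vstack([cv2.resize(i,None,fx=2,fy=2,interpolation=2) for i in (a,c)])if 0 else np.hstack([cv2.resize(i,None,fx=2,fy=2,interpolation=2) for i in (a,c)]))
E
```

```text
above t 2.52 p [0.4287 0.0192 0.1631] F [-0.3  0.1  0.4] w 0.0874
down t 3.67 p [0.4287 0.0196 0.0434] F [ 0.  -0.3 -0.4] w 0.088
closed t 4.72 p [0.4283 0.0197 0.043 ] F [-0.1  0.1 -0.6] w 0.0197
up t 6.07 p [0.4277 0.0197 0.1824] F [-0.1 -0.1 -1.6] w 0.0195
at block t 7.76 p [0.4555 0.3227 0.1399] F [ 0.6 -0.9 -2.2] w 0.0198
```

View pics/g1.png

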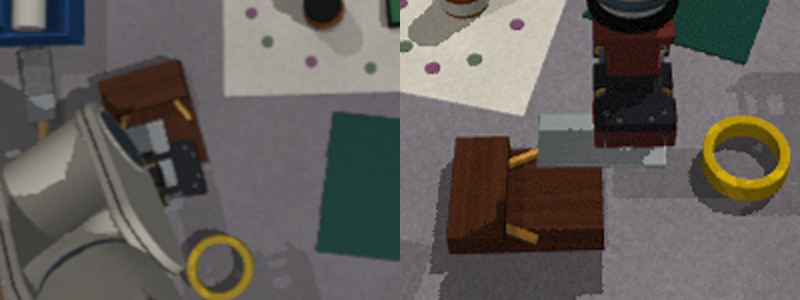

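The blade is held level about 0.1 m above the sill. In the side crop its corners are at (540,113), (544,165) and (666,165), and it lines up with the block. I'll check that numerically, then lower just above the sill and look again.

Run:
```python
from h import *
import cv2
ob=[((u-400)/2+220,v/2+280,x,y,.103) for u,v,x,y in[(539,113,.06,-.03),(544,165,.06,.03),(666,165,-.06,.03)]]
p,e=fit({"side":ob},[.48,.33,.25]);print("seen",p.round(4),"expected",at(BL,-.08,0).round(4),BL[2],np.abs(e).max().round(2))
r.movel(at(BL,-.105,.0490),velocity=.08);stat("low")
print(np.round(r.get_orientation(),4).tolist())
a=cams.grab_frame("top")[195:275,150:250];c=cams.grab_frame("side")[330:430,220:345]
cv2.imwrite("pics/g2.png",np.hstack([cv2.resize(i,(400,320),interpolation=2) for i in (a,c)]))
```

```text
seen [0.4801 0.3295 0.2427] expected [0.4799 0.3296 0.    ] 0.2535 3.66
low t 9.15 p [0.456  0.3236 0.0495] F [ 0.8 -0.1 -1.7] w 0.0196
[[0.968, 0.2508, 0.0009], [0.2508, -0.968, 0.0006], [0.001, -0.0003, -1.0]]
```

View pics/g2.png

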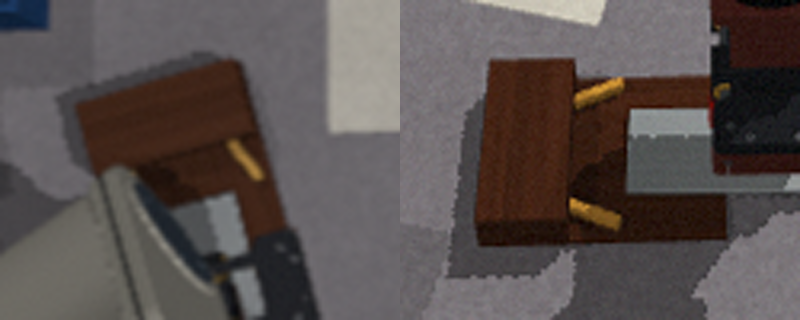

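The side view shows the blade's nose (column 627) just short of the guides and centred between them (blade rows 108–193, mouth about 105–200). I'll slide it in while watching the force.

Run:
```python
from h import *
d=np.array([np.cos(BL[2]),np.sin(BL[2])])
def push():
    return -np.array(r.get_contact_force())[:2]@d
ok=True
for x in np.arange(-.090,-.029,.01):
    r.movel(at(BL,x,.0485),velocity=.05)
    f=push(); 
    if f>10: stat(f"resist at {x:.3f} {f:.1f}");ok=False;break
stat("near")
if ok:
    r.movel(at(BL,x,.0465),velocity=.02);stat("lowered")
    for x in np.arange(x+.001,-.015,.001):
        r.movel(at(BL,x,.0465),velocity=.02);r.pause(.05);f=push();print(f"{x:.3f} {f:.1f}",end="; ")
        if f>14:break
    stat("end")
```

```text
near t 11.8 p [0.5287 0.3423 0.0485] F [-0.1 -0.7 -1.7] w 0.0196
lowered t 12.05 p [0.5279 0.342  0.0463] F [ 0.2  0.7 -2.3] w 0.0196
-0.029 -0.6; -0.028 0.7; -0.027 -0.2; -0.026 -0.7; -0.025 0.0; -0.024 -0.0; -0.023 3.4; -0.022 6.9; -0.021 10.2; -0.020 13.1; -0.019 17.0; end t 15.35 p [0.5352 0.3432 0.0463] F [-15.7  -7.2  10.7] w 0.0196
```

Firm contact at the expected home position. I'll relax the push, release, retreat and look.

Run:
```python
from h import *
import cv2
r.movel(at(BL,-.0215,.0460),velocity=.02);stat("relaxed")
r.open_jaws();stat("open")
p=np.array(r.get_position())
r.movel(p+[0,0,.12],velocity=.15)
r.reach(at(TR,0,.17),down(TR[2]-np.pi));stat("over tray")
a=cams.grab_frame("top");c=cams.grab_frame("side")
cv2.imwrite("pics/f.png",a)
cv2.imwrite("pics/g3.png",np.hstack([cv2.resize(i,(400,320),interpolation=2) for i in (a[195:275,150:250],c[330:430,220:345])]))
```

```text
relaxed t 15.62 p [0.5349 0.3433 0.0461] F [-8.6 -4.9  6. ] w 0.0198
open t 16.76 p [0.5365 0.3443 0.046 ] F [-0.1  0.5  0.5] w 0.088
over tray t 19.96 p [ 0.4111 -0.2716  0.17  ] F [-0.3 -0.3 -0.2] w 0.088
```

View pics/g3.png

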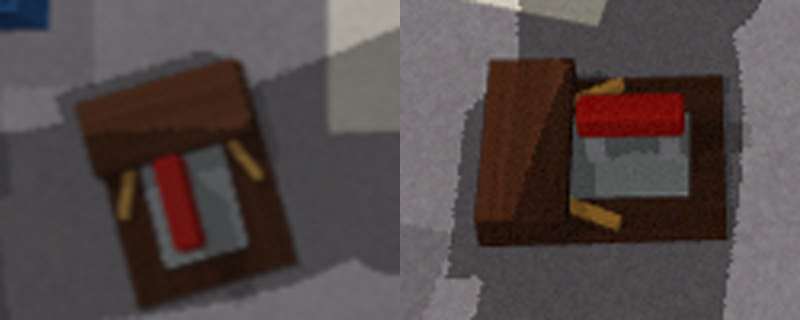

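The blade is in the slot, with the grip outside against the housing front. The tail edge is at (166,268)–(247,245) in the top crop and column 688 in the side crop. I'll verify home numerically, then take the tray.

Run:
```python
from h import *
import cv2
t=[(u/4+150,v/4+195,x,y,.009) for u,v,x,y in[(166,268,-.06,.03),(247,245,-.06,-.03)]]
s=[((u-400)/3.2+220,v/3.2+330,x,y,.009) for u,v,x,y in[(688,113,-.06,-.03),(688,196,-.06,.03)]]
p,e=fit({"top":t,"side":s},[*at(BL,.002,0)[:2],BL[2]])
c,sn=np.cos(BL[2]),np.sin(BL[2]);d=p[:2]-BL[:2]
print("smoother in block mm",(1e3*np.array([c*d[0]+sn*d[1],-sn*d[0]+c*d[1]])).round(1),p[2]-BL[2],np.abs(e).max())
g=at(TR,0,.050)
r.movel(g,velocity=.1);stat("down")
r.close(45);stat("closed")
r.movel(g+[0,0,.03],velocity=.03);r.pause(.3);stat("up")
a=cams.grab_frame("top");c=cams.grab_frame("side")
cv2.imwrite("pics/g4.png",np.hstack([cv2.resize(i,(400,320),interpolation=2) for i in (a[240:320,370:470],c[150:250,340:465])]))
```

```text
smoother in block mm [2.7 1.6] -5.299183775153704e-05 0.5072390323580294
down t 21.41 p [ 0.411  -0.2722  0.0505] F [-0.1 -0.  -1. ] w 0.088
closed t 22.53 p [ 0.4108 -0.2722  0.05  ] F [-0.1 -1.5 -0.9] w 0.0141
up t 23.98 p [ 0.4105 -0.2719  0.0799] F [ 0.8 -0.9 -2.6] w 0.0138
```

View pics/g4.png

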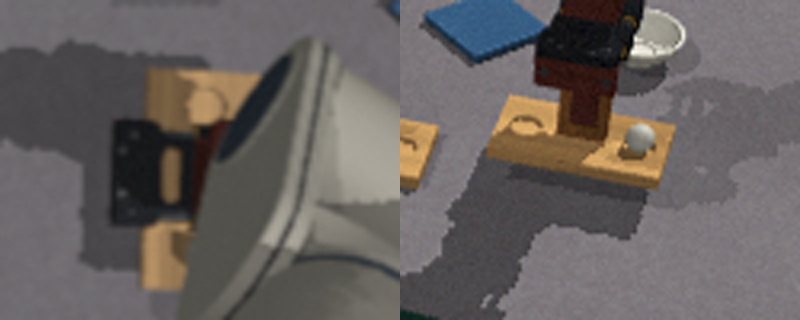

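The smoother measures home. The tray is clear of the table and level, with the ball in its pocket (side crop 638,140). I'll carry it slowly.

Run:
```python
from h import *
import cv2
p=np.array(r.get_position())
r.movel(np.r_[at(TR,0,0)[:2],.153],velocity=.05)
r.movel(np.r_[MAT,.153],velocity=.06);r.pause(1);stat("over mat")
print(np.round(r.get_orientation(),4).tolist(),np.abs(r.get_dq()).max())
a=cams.grab_frame("top");c=cams.grab_frame("side")
cv2.imwrite("pics/g5.png",np.hstack([cv2.resize(i,(400,400),interpolation=2) for i in (a[200:340,240:380],c[180:320,290:430])]))
```

```text
over mat t 31.95 p [0.4528 0.0315 0.153 ] F [-0.   0.4 -3. ] w 0.0134
[[0.9963, -0.0855, -0.0], [-0.0855, -0.9963, -0.0], [-0.0, 0.0, -1.0]] 0.0011783506786902911
```

View pics/g5.png

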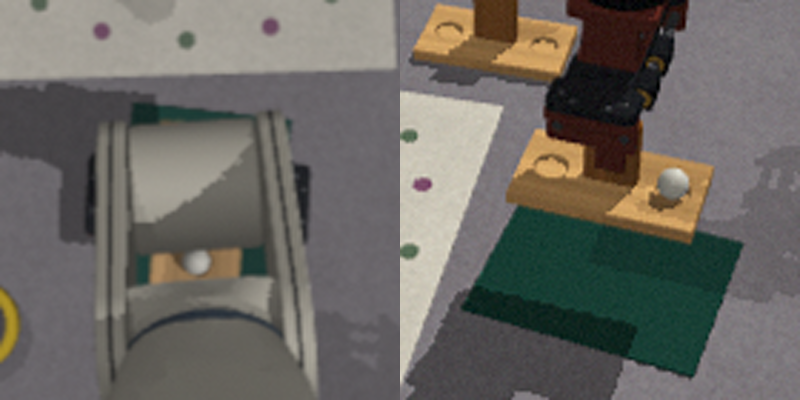

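The tray is over the mat with the ball in its pocket (side crop 674,183). One quick level check against the prediction, then I'll hand in.

Run:
```python
from h import *
q=proj("side",world([*MAT,TR[2]],[[-.075,.04,.115],[.075,.04,.115],[.075,-.04,.115],[-.075,-.04,.115],[.05,0,.1235]]))
print("pred crop px",((q-[290,180])*400/140+[400,0]).round(0).tolist())
```

```text
pred crop px [[535.0, 127.0], [713.0, 165.0], [691.0, 231.0], [505.0, 190.0], [672.0, 183.0]]
```

The prediction agrees with the seen corners (713,166), (693,228), (508,190) and the ball (674,183), so the tray is level and at the right height.

```bash
python3 -c "
from h import *
stat();print(sign_off())"
```

```text
t 32.05 p [0.4528 0.0315 0.153 ] F [ 0.4  0.6 -3.7] w 0.0141
the job is handed in; nothing more can be done
None
```

I handed the job in at 32 s: the smoother is fully home in the block's slot and released, and the gripper is holding the tray level and still about 10 cm above the middle of the mat, with the ball in its pocket.

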